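Put the calibration weights back in their case

ROBOT

A 6-joint arm with a two-finger parallel gripper is mounted at the origin on a cart in front of the work surface, level with it; the furniture and walls round the work are solid. World frame = base frame: x ahead of the robot, y to its left, z up, the work surface at z = 0. Lengths are in m, angles in rad, forces in N, time in s.
With the tool pointing down it reaches from about 0.35 to 0.85 m from the base axis. Payload 8.1 kg.
Tool frame: the origin (TCP) lies on the mounting face of the last link; the fingertips stand 186 mm ahead of it and the grasp point (between the pads) lies 167 mm ahead of it (arm.nose_length is the distance from the TCP to the fingertips, in m); z points along the fingers, y is the line along which they close (so a half turn about z gives the same grasp; the last joint's range is limited). The gripper opens to 93 mm and grips with 3 to 60 N. Pads are 15 mm wide; open, the fingers measure 128 mm over their backs; the gripper's body (75 mm by 188 mm) begins 65 mm behind the grasp point.
Start: joints at [1.056, 0.13, 1.488, -0, 1.523, -0.085], TCP at [0.25, 0.545, 0.405] pointing down, gripper open.
Joint ranges: [-2.96, 2.96], [-0.89, 2.26], [0.02, 2.5], [-1.34, 4.48], [0, 2.73], [-2.66, 2.66]. Speed limits (rad/s): [2.39, 2.39, 2.79, 3.14, 3.14, 3.14].

INTERFACE

Orientations are given as a 3x3 rotation matrix whose columns are the frame's x, y, z axes.
In Python, from bench import arm gives the robot as it stands.
- The arm moves only by the shell command python3 -m handwheel 'ROWS' [OPENING] [FORCE]. ROWS is JSON, a list of rows, each a list of 2 entries, a list of its own where there are three numbers: the shift along the tool's x, y, z as a fraction of full scale, then the turn, a rotation vector about the tool's x, y, z as a fraction of full scale. In form: [[[x, y, z], [rx, ry, rz]], ...]. A call has 1 to 12 rows; each row is the pose to reach, as a shift and turn from the pose commanded when the call began, along the tool's axes at that moment; what a row does not reach only later rows make up. Full scale, the value 1, is 0.5 m for a shift and 45 degrees for a turn. A row lasts 1/12 s, in which the tool goes at most 41.7 mm and 7.16 degrees, less where a joint would pass 70% of its speed; a pose out of reach is approached as far as the arm can. A call with a number of a shift or a turn outside -1 to 1 is refused whole. A call with a gripper value outside its range is refused whole. OPENING is the opening, from 0 (shut) to 1 (fully open), set as the call begins (- or left out, the last holds). The fingers move at their own pace and stop on an object; FORCE is the grip in N (left out, the last holds). Time passes only in rows, so rows that repeat a pose let the fingers close. It gives the time, the measured TCP pose, the force, the opening and the grip force at its end, in the units of the state.
- arm.get_state(): the state, without advancing time (a new reading comes with each control period).
- arm.read_camera(name): name is "side" or "top"; returns the picture (480x640x3 uint8, red, green, blue); there is no depth.
- arm.camera_params(name): a dict with "fx", "fy", "cx", "cy" (pixels), "extrinsics" (4x4, takes a point from camera to world coordinates). Camera axes: x right, y up, looking along -z (the intrinsics and any distortion apply to the point x, -y, -z); pixel columns grow to the right and rows downward; lengths in m; the calibration is good to about 2 mm. A picture is of the moment at which its call begins. camera_params takes no time and is no camera call.
- arm.finish_job(): hands the job in; it is judged then, once.
Trained networks look in the newest picture that a camera, given by its name, has taken for a name from the list of things; names that differ only in an ending like _2 or _b are one class to them, and where a whole thing is asked for, a point or a joint stands for the part that bears it (a point fixed in the world has none). Each returns a list of dicts, best first, with "confidence" (0 to 1); they miss things now and then, are a little off and sometimes report something else, mostly with a low value. They report only what shows in the picture. A call takes as long as a camera call. They do not tell look-alikes from the thing itself.
- arm.find_in(thing, camera): "bbox" ([left, top, right, bottom] in pixels, round what is visible of it).
- arm.landmark_of(thing, camera): "uv" ([column, row] in pixels: a listed point, or the origin of a listed thing).
The state is a dict: "time_s": time; "qpos": joint angles; "joint_velocities": joint speeds; "tau": joint torques, N m; "ee_pos": TCP position; "tcp_rot": TCP orientation; "contact_force": force on the tool from outside, world axes, zero at the start; "moment": the same for the moment, N m; "opening": finger opening in m; "grasp_force": force on a finger pad.
Only numpy, scipy, OpenCV 4.12 (cv2) and the standard library are available. Lean on these libraries where they do the work, as an engineer would, in place of code of your own. Each camera call takes 0.05 s, during which the arm holds its last target. There are 200 camera calls.

TASK

The balance check is finished: put the four brass weights (one is still on the pan) back in the wooden case in order of size, each fully down and upright in the well made for it. They are calibration weights, so set each one down in its well rather than letting it drop.

Things in the scene. Friction and masses are not known exactly. Their poses are not given: they have to be found in the camera images.
- weight_500: the largest of four brass weights (500 g), starts upright on the balance pan: cylinder 38 mm in diameter, 44 mm tall, then a thin neck and a round grip knob 21 mm in diameter with straight sides from 51 to 62 mm above the underside; 64 mm tall in all. Take it by the knob. Origin: centre of its underside; z up along its axis.
- weight_200: the second largest of four brass weights (200 g), starts upright in one of three places on the 2 mm thick grey-blue mat: cylinder 28 mm in diameter, 31 mm tall, then a thin neck and a round grip knob 17 mm in diameter with straight sides from 36 to 44 mm above the underside; 46 mm tall in all. Take it by the knob. Origin: centre of its underside; z up along its axis.
- weight_100: the second smallest of four brass weights (100 g), starts upright in one of three places on the 2 mm thick grey-blue mat: cylinder 22 mm in diameter, 25 mm tall, then a thin neck and a round grip knob 13.6 mm in diameter with straight sides from 29 to 35 mm above the underside; 37 mm tall in all. Take it by the knob. Origin: centre of its underside; z up along its axis.
- weight_50: the smallest of four brass weights (50 g), starts upright in one of three places on the 2 mm thick grey-blue mat: cylinder 18 mm in diameter, 18.5 mm tall, then a thin neck and a round grip knob 11.6 mm in diameter with straight sides from 22 to 27 mm above the underside; 29 mm tall in all. Take it by the knob. Origin: centre of its underside; z up along its axis.
- well_500: the largest of the case's four round blue-lined wells, for the 500 g weight: 24 mm deep, bore 41.5 mm in diameter, bevelled over the upper 9 mm to a mouth 50 mm wide. Origin: centre of the well's flat floor, where the underside of the seated weight rests; z up; x along the row of wells.
- well_200: the second largest of the case's four round blue-lined wells, for the 200 g weight: 19 mm deep, bore 31.5 mm in diameter, bevelled over the upper 9 mm to a mouth 40 mm wide. Origin: centre of the well's flat floor, where the underside of the seated weight rests; z up; x along the row of wells.
- well_100: the second smallest of the case's four round blue-lined wells, for the 100 g weight: 16 mm deep, bore 25.5 mm in diameter, bevelled over the upper 9 mm to a mouth 34 mm wide. Origin: centre of the well's flat floor, where the underside of the seated weight rests; z up; x along the row of wells.
- well_50: the smallest of the case's four round blue-lined wells, for the 50 g weight: 13 mm deep, bore 21.5 mm in diameter, bevelled over the upper 9 mm to a mouth 30 mm wide. Origin: centre of the well's flat floor, where the underside of the seated weight rests; z up; x along the row of wells.
- case: open wooden weight case, fixed, 210 x 80 mm and 36 mm high, standing at any angle: four wells in a row along its x axis, largest at x = -65.5 mm, then -11.5, +34.5, smallest at +75.5 mm. The wood round the mouths is 34 mm above the worktop. Origin: centre of its underside.
- balance: white top-pan balance, fixed, 210 mm deep (x), 170 mm wide (y), 58 mm high, black key panel towards the robot (-x). Round steel pan 120 mm in diameter, 30 mm behind the origin (+x), upper face 70 mm above the worktop. Origin: centre of its underside.
Not all that is in view belongs to the job. What is shaped like the weight_500 but black or white is not meant.

How it is judged:
At the end, for the whole second after the job is handed in: Each of the four weights stands released and at rest in its own well: its underside within 6 mm of the well's centre sideways and less than 4 mm above the well's floor, upright within 0.12 rad (horizontal distance between weight_500 and well_500 below 0.006 m and z of weight_500 in the frame of well_500 below 0.004 m and angle between each of weight_500, weight_200, weight_100, weight_50's own z axis and vertical below 0.12 rad and linear speed of each of weight_500, weight_200, weight_100, weight_50 below 0.02 m/s and contact force between each of weight_500, weight_200, weight_100, weight_50 and the fingers below 0.1 N and horizontal distance between weight_200 and well_200 below 0.006 m and z of weight_200 in the frame of well_200 below 0.004 m and horizontal distance between weight_100 and well_100 below 0.006 m and z of weight_100 in the frame of well_100 below 0.004 m and horizontal distance between weight_50 and well_50 below 0.006 m and z of weight_50 in the frame of well_50 below 0.004 m); the robot touches nothing.
It fails at once if a weight falls free (out of the fingers at more than 0.75 m/s, a drop of about 3 cm) ((linear speed of weight_500 above 0.75 m/s and contact force between weight_500 and the fingers below 0.05 N) or (linear speed of weight_200 above 0.75 m/s and contact force between weight_200 and the fingers below 0.05 N) or (linear speed of weight_100 above 0.75 m/s and contact force between weight_100 and the fingers below 0.05 N) or (linear speed of weight_50 above 0.75 m/s and contact force between weight_50 and the fingers below 0.05 N)).
It also fails if it takes over 102 s, if anything falls off the work surface, if the arm or the gripper's body presses on something with over 40 N, if the wrist force passes 120 N, or if a joint passes its speed limit or range.

## Working session

There is one attempt and no reset: what is moved stays moved. The work goes in short steps, Python scripts to look and compute and a shell command to move; the robot and the scene stay as the last step left them, time stands still between calls to the robot, and variables do not carry over. Pictures are saved under pics/ and viewed, at most 14 in all, crops included, and the job is handed in when it is done.

```bash
mkdir -p pics; cat > h.py <<'E'
import numpy as np, cv2
from bench import arm
def P(cam):
    p=arm.camera_params(cam); return p,np.array(p["extrinsics"])
def ray(cam,uv):
    p,E=P(cam); K=np.array([[p["fx"],0,p["cx"]],[0,p["fy"],p["cy"]],[0,0,1.]])
    d=p.get("distortion"); 
    x=cv2.undistortPoints(np.array([[uv]],float),K,None if d is None else np.array(d,float)).ravel()
    v=E[:3,:3]@np.array([x[0],-x[1],-1.]); return E[:3,3],v
def onz(cam,uv,z):
    o,v=ray(cam,uv); return o+v*(z-o[2])/v[2]
def proj(cam,X):
    p,E=P(cam); c=E[:3,:3].T@(np.array(X)-E[:3,3]); return np.array([p["cx"]+p["fx"]*c[0]/-c[2],p["cy"]+p["fy"]*c[1]/c[2]])
def tri(u1,u2):
    o1,v1=ray("top",u1); o2,v2=ray("side",u2)
    A=np.stack([v1,-v2],1); t=np.linalg.lstsq(A,o2-o1,rcond=None)[0]
    a,b=o1+t[0]*v1,o2+t[1]*v2; return (a+b)/2,np.linalg.norm(a-b)
def save(cam,name,crop=None,s=1):
    im=arm.read_camera(cam)
    if crop: l,t,r,b=crop; im=cv2.resize(im[t:b,l:r],None,fx=s,fy=s,interpolation=cv2.INTER_CUBIC)
    cv2.imwrite("pics/"+name,im[...,::-1])
E
cat > m.py <<'E'
from h import *
np.set_printoptions(precision=4,suppress=True)
for c in("top","side"):
    save(c,c+"0.png"); print(c,{k:v for k,v in arm.camera_params(c).items()})
    for t in["weight_500","weight_200","weight_100","weight_50","well_500","well_200","well_100","well_50","case","balance"]:
        l=arm.landmark_of(t,c); print(t,[(np.round(d["uv"],1).tolist(),round(d["confidence"],2)) for d in l][:3], [(np.round(d["bbox"]).tolist(),round(d["confidence"],2)) for d in arm.find_in(t,c)][:3] if t[:3]!="wel" else "")
s=arm.get_state();print(s["ee_pos"],s["tcp_rot"],s["opening"],arm.nose_length)
E
python3 m.py
```

```text
top {'fx': 608.1608546109337, 'fy': 608.1608546109337, 'cx': 313.9170030847278, 'cy': 240.56556712333455, 'extrinsics': array([[-0.0003,  0.9777, -0.2102,  0.2506],
       [-1.    , -0.0009, -0.0029,  0.0012],
       [-0.003 ,  0.2102,  0.9776,  1.6537],
       [ 0.    ,  0.    ,  0.    ,  1.    ]])}
weight_500 [([235.2, 223.2], 0.8), ([180.6, 192.4], 0.67), ([209.4, 180.3], 0.66)] [([170.0, 181.0, 187.0, 202.0], 0.74), ([299.0, 264.0, 308.0, 271.0], 0.54), ([225.0, 218.0, 239.0, 232.0], 0.51)]
weight_200 [([235.2, 223.2], 0.8), ([180.6, 192.4], 0.67), ([209.4, 180.3], 0.66)] [([170.0, 181.0, 187.0, 202.0], 0.74), ([299.0, 264.0, 308.0, 271.0], 0.54), ([225.0, 218.0, 239.0, 232.0], 0.51)]
weight_100 [([235.2, 223.2], 0.8), ([180.6, 192.4], 0.67), ([209.4, 180.3], 0.66)] [([170.0, 181.0, 187.0, 202.0], 0.74), ([299.0, 264.0, 308.0, 271.0], 0.54), ([225.0, 218.0, 239.0, 232.0], 0.51)]
weight_50 [([235.2, 223.2], 0.8), ([180.6, 192.4], 0.67), ([209.4, 180.3], 0.66)] [([170.0, 181.0, 187.0, 202.0], 0.74), ([299.0, 264.0, 308.0, 271.0], 0.54), ([225.0, 218.0, 239.0, 232.0], 0.51)]
well_50
[... 1518 characters left out ...]
 231.0, 411.0], 0.7), ([346.0, 240.0, 362.0, 259.0], 0.68)]
well_500 [([341.0, 199.7], 0.65), ([369.8, 208.6], 0.58), ([331.0, 192.1], 0.53)] 
well_200 [([341.0, 199.7], 0.65), ([369.8, 208.6], 0.58), ([331.0, 192.1], 0.53)] 
well_100 [([341.0, 199.7], 0.65), ([369.8, 208.6], 0.58), ([331.0, 192.1], 0.53)] 
well_50 [([341.0, 199.7], 0.65), ([369.8, 208.6], 0.58), ([331.0, 192.1], 0.53)] 
case [([344.3, 202.8], 0.6)] [([311.0, 172.0, 383.0, 228.0], 0.64)]
balance [([302.4, 335.6], 0.81)] [([246.0, 289.0, 363.0, 371.0], 0.85), ([274.0, 280.0, 297.0, 313.0], 0.41)]
[0.25   0.5455 0.4047] [[-0.9091  0.4167 -0.    ]
 [ 0.4167  0.9091  0.    ]
 [ 0.     -0.     -1.    ]] 0.09298062194990642 0.1861
```

View pics/top0.png

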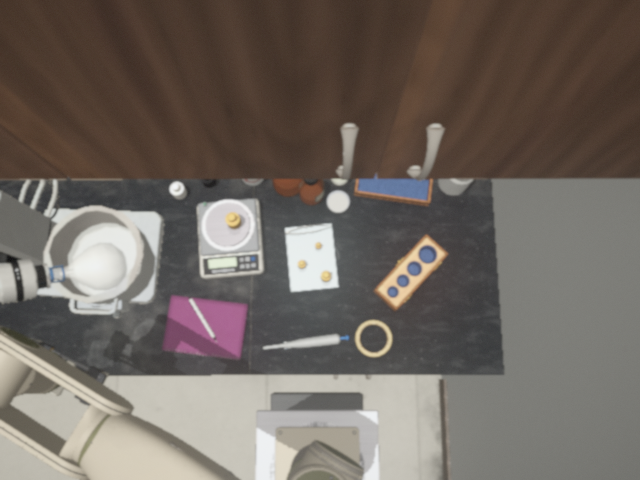

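View pics/side0.png

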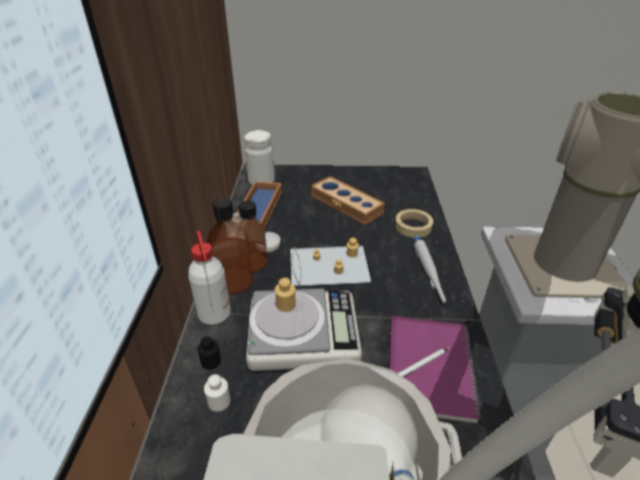

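The top picture shows:
- **Weights:** brass 500 on the pan at (233,220), 200 at (326,277), 100 at (302,264), 50 at (319,245).
- **Wells:** 500 at (428,256), then along the row to 50 at (393,292).
- **Look-alikes for weight_500:** white at (178,190) and black at (209,181) in top, or (217,393) and (208,353) in side. The brass one on the pan is the one meant.

The cabinet overhangs beyond row 180.

```bash
cat > m2.py <<'E'
from h import *
np.set_printoptions(precision=4,suppress=True)
from scipy.optimize import least_squares
im={c:arm.read_camera(c) for c in("top","side")}
DIM={500:(19,44,10.5,51,64),200:(14,31,8.5,36,46),100:(11,25,6.8,29,37),50:(9,18.5,5.8,22,29)}
def pred(c,w,x,y,z):
    R,h,r,a,t=np.array(DIM[w])/1000; S=8
    m=np.zeros((480*S//2,640*S//2),np.uint8) if 0 else None
    th=np.linspace(0,2*np.pi,24,endpoint=False); pts=[]
    polys=[]
    for rr,z0,z1 in((R,0,h),(r,h,t)):
        polys.append(np.array([proj(c,[x+rr*np.cos(k),y+rr*np.sin(k),z+zz]) for zz in(z0,z1) for k in th]))
    o=np.floor(polys[0].mean(0))-30
    m=np.zeros((480,480),np.uint8)
    for p in polys: cv2.fillConvexPoly(m,cv2.convexHull(np.round((p-o)*S).astype(np.int32)),1)
    M=cv2.moments(m,True); return np.array([M["m10"],M["m01"]])/M["m00"]/S+o, M["m00"]/S/S
def seg(c,u0,win):
    a=im[c].astype(float); l,t=int(u0[0])-win,int(u0[1])-win
    s=a[t:t+2*win,l:l+2*win]; w=s[...,0]-s[...,2]; 
    w=np.clip((w-25)/40,0,1)
    m=cv2.connectedComponents((w>0).astype(np.uint8))[1]; k=m[win-3:win+4,win-3:win+4]; k=np.bincount(k[k>0]).argmax(); w=w*(m==k)
    yy,xx=np.mgrid[t:t+2*win,l:l+2*win]; return np.array([(w*xx).sum(),(w*yy).sum()])/w.sum(),w.sum()
if __name__=="__main__":
    W={500:((233,220),(285,296),14,22,.07),200:((326,277),(353,247),11,14,.002),100:((302,264),(339,266),9,10,.002),50:((319,245),(317,255),8,9,.002)}
    for w,(u,s,a,b,z) in W.items():
        ob=[seg("top",u,a),seg("side",s,b)]
        f=lambda q,cs=(0,1):np.concatenate([pred(("top","side")[i],w,q[0],q[1],z)[0]-ob[i][0] for i in cs])
        x0=onz("top",u,z+.03)[:2]
        r=least_squares(f,x0,diff_step=1e-2); rt=least_squares(f,x0,args=((0,),),diff_step=1e-2).x; rs=least_squares(f,x0,args=((1,),),diff_step=1e-2).x
        print(w,r.x,"top",rt,"side",rs,"res",r.fun,"areas",[(round(ob[i][1]),round(pred(("top","side")[i],w,*r.x,z)[1])) for i in(0,1)])
    print(onz("top",(300,180),.0), onz("side",(160,280),0))
    for c,cr in(("top",(360,225,460,325)),("side",(300,165,400,235))):
        l,t,r,b=cr; cv2.imwrite(f"pics/case_{c}.png",cv2.resize(im[c][t:b,l:r],None,fx=6,fy=6,interpolation=cv2.INTER_CUBIC)[...,::-1])
    a=cv2.resize(im["top"][165:295,165:345],None,fx=4,fy=4,interpolation=cv2.INTER_CUBIC);cv2.imwrite("pics/w_top.png",a[...,::-1])
    # case fit: dark-blue blobs = mouths at z=.034
    for c,(l,t,r,b) in(("top",(370,235,445,312)),("side",(312,172,384,225))):
        s=cv2.resize(im[c][t:b,l:r],None,fx=4,fy=4,interpolation=cv2.INTER_CUBIC).astype(int); m=((s[...,2]-s[...,0])>5).astype(np.uint8)
        n,_,st,ce=cv2.connectedComponentsWithStats(m)
        for k in range(1,n):
            if st[k,4]>200:
                u=(ce[k]+.5)/4-.5+[l,t]; print(c,u,st[k,4]/16,onz(c,u,.034))
E
python3 m2.py
```

```text
Traceback (most recent call last):
  File "m2.py", line 29, in <module>
    r=least_squares(f,x0,diff_step=1e-2); rt=least_squares(f,x0,args=((0,),),diff_step=1e-2).x; rs=least_squares(f,x0,args=((1,),),diff_step=1e-2).x
  File "m2.py", line 27, in <lambda>
    f=lambda q,cs=(0,1):np.concatenate([pred(("top","side")[i],w,q[0],q[1],z)[0]-ob[i][0] for i in cs])
                                        ~~~~^^^^^^^^^^^^^^^^^^^^^^^^^^^^^^^^^
  File "m2.py", line 12, in pred
    polys.append(np.array([proj(c,[x+rr*np.cos(k),y+rr*np.sin(k),z+zz]) for zz in(z0,z1) for k in th]))
                           ~~~~^^^^^^^^^^^^^^^^^^^^^^^^^^^^^^^^^^^^^^^^
  File "h.py", line 13, in proj
    p,E=P(cam); c=E[:3,:3].T@(np.array(X)-E[:3,3]); return np.array([p["cx"]+p["fx"]*c[0]/-c[2],p["cy"]+p["fy"]*c[1]/c[2]])
        ~^^^^^
  File "h.py", line 4, in P
    p=arm.camera_params(cam); return p,np.array(p["extrinsics"])
ValueError: time passes only in moves, steps and waits
```

```bash
python3 - <<'E'
s=open("h.py").read()
s=s.replace('def P(cam):\n    p=','import functools\n@functools.cache\ndef P(cam):\n    p=')
open("h.py","w").write(s)
s=open("m2.py").read()
s=s.replace("f=lambda q,cs=(0,1):np.concat","x0=onz('top',u,z+.03)[:2]-1; f=lambda q,cs=(0,1):np.concat").replace("w,q[0],q[1],z)","w,*(q+x0),z)")
s=s.replace("        x0=onz(\"top\",u,z+.03)[:2]\n","").replace("least_squares(f,x0","least_squares(f,[1,1]").replace("1e-2","5e-3").replace("r.x,\"top\",rt,\"side\",rs","r.x+x0,'top',rt+x0,'side',rs+x0").replace("*r.x,z","*(r.x+x0),z")
open("m2.py","w").write(s)
E
python3 m2.py
```

```text
500 [0.6418 0.2185] top [0.6432 0.2208] side [0.6413 0.2161] res [ 0.8756  0.5101 -0.404   0.8627] areas [(186, 224), (527, 603)]
200 [ 0.5034 -0.0278] top [ 0.5043 -0.0255] side [ 0.5024 -0.0326] res [ 0.8281  0.3483 -0.343   1.2102] areas [(74, 101), (166, 204)]
100 [0.537  0.0395] top [0.5379 0.0402] side [0.5363 0.0382] res [ 0.2642  0.3033 -0.2909  0.3477] areas [(44, 64), (88, 141)]
50 [ 0.59  -0.006] top [ 0.5906 -0.005 ] side [ 0.5897 -0.0079] res [ 0.3535  0.1915 -0.1789  0.4828] areas [(24, 43), (47, 85)]
[0.7823 0.0455 0.    ] [0.9462 0.0813 0.    ]
top [427.2373 254.0176] 217.125 [ 0.5613 -0.3012  0.034 ]
top [413.9605 268.2158] 135.3125 [ 0.5223 -0.2638  0.034 ]
top [402.6159 280.3922] 94.6875 [ 0.4892 -0.2322  0.034 ]
top [392.4136 291.4858] 71.625 [ 0.4593 -0.204   0.034 ]
side [329.7045 185.5202] 78.25 [ 0.5611 -0.3017  0.034 ]
side [343.2351 192.4247] 48.6875 [ 0.5221 -0.2643  0.034 ]
side [355.3102 198.5663] 36.1875 [ 0.4888 -0.2324  0.034 ]
side [366.5195 204.2519] 29.1875 [ 0.4592 -0.204   0.034 ]
```

View pics/w_top.png

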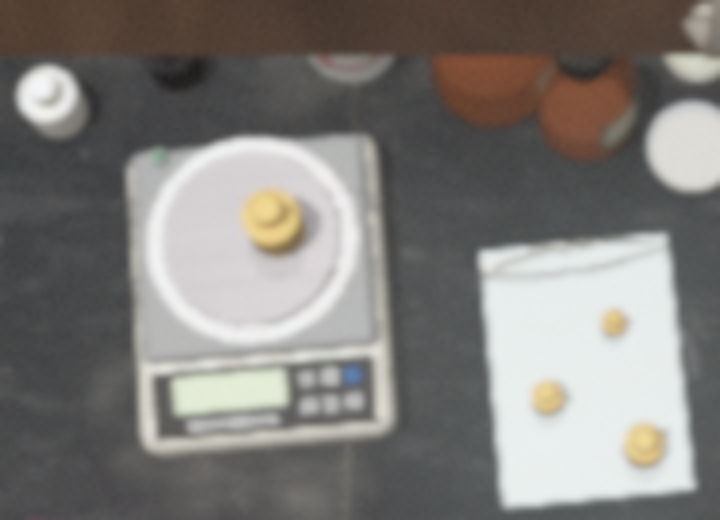

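View pics/case_side.png

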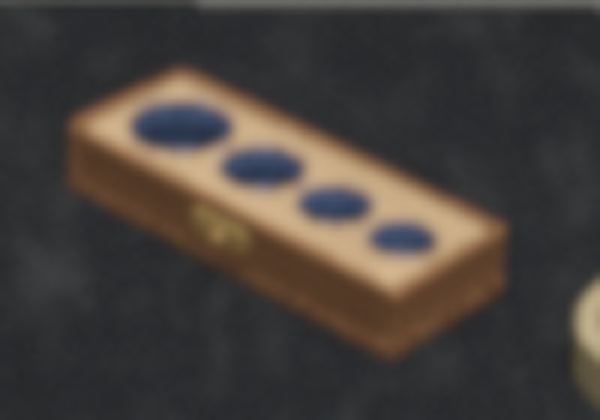

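The crops confirm the choice: the brass weight_500 is at (233,220) on the pan, and the mat weights are ordered by size as I assumed. The four wells agree between the two cameras to 0.5 mm. The weight masks come out too small, so I'll segment again using a colour ratio.

```bash
python3 - <<'E'
s=open("m2.py").read()
s=s.replace("w=s[...,0]-s[...,2]; ","w=(s[...,0]-s[...,2])/(s[...,0]+s[...,2]+20); ").replace("w=np.clip((w-25)/40,0,1)","w=np.clip((w-.08)/.16,0,1)")
i=s.index("    print(onz"); open("m2.py","w").write(s[:i])
E
python3 m2.py
```

```text
500 [0.6415 0.2181] top [0.642  0.2199] side [0.6415 0.2163] res [ 0.6641  0.1696 -0.121   0.6423] areas [(168, 225), (563, 601)]
200 [ 0.5032 -0.0282] top [ 0.5038 -0.0259] side [ 0.5025 -0.0331] res [ 0.8366  0.2295 -0.2454  1.2271] areas [(53, 102), (186, 205)]
100 [0.5369 0.0399] top [0.5374 0.0399] side [0.5365 0.0399] res [ 0.0146  0.2293 -0.15    0.0054] areas [(29, 64), (88, 141)]
50 [ 0.5899 -0.0057] top [ 0.5902 -0.0053] side [ 0.5896 -0.0066] res [ 0.1584  0.1221 -0.1188  0.2085] areas [(15, 43), (46, 85)]
```

Plan: align the tool so the fingers close along world y, which centres the less certain y coordinate. Then take weight_500 first.

```bash
python3 -m handwheel '[[[-0.363,-0.552,0],[0,0,-0.547]],[[-0.363,-0.552,0],[0,0,-0.547]],[[-0.363,-0.552,0],[0,0,-0.547]],[[-0.363,-0.552,0],[0,0,-0.547]],[[-0.363,-0.552,0],[0,0,-0.547]],[[-0.363,-0.552,0],[0,0,-0.547]],[[-0.363,-0.552,0],[0,0,-0.547]],[[-0.363,-0.552,0],[0,0,-0.547]],[[-0.363,-0.552,0],[0,0,-0.547]],[[-0.363,-0.552,0],[0,0,-0.547]]]' 0.45 20
cat > g.py <<'E'
# print tool-axis shift (fractions) and turn to reach world target x y tip_z with tool y = world y
import sys; from h import *
from scipy.spatial.transform import Rotation as Ro
x,y,z=map(float,sys.argv[1:4]); s=arm.get_state(); R=np.array(s["tcp_rot"]); p=np.array(s["ee_pos"])
T=np.diag([-1.,1,-1]); print("t",round(s["time_s"],2),"shift",np.round(R.T@([x,y,z+.1861]-p)/.5,4),"turn",np.round(Ro.from_matrix(R.T@T).as_rotvec()/(np.pi/4),3),"F",np.round(s["contact_force"],1),"open",round(s["opening"],4),"grip",s["grasp_force"],"q",np.round(s["qpos"],2),"tip",np.round(p-[0,0,.1861],4))
E
python3 g.py .6415 .219 .18
```

```text
time_s: 2.83
ee_pos: [0.3005, 0.2173, 0.4052]
tcp_rot: [[-1.0, 0.005, 0.002], [0.005, 1.0, 0.001], [-0.002, 0.001, -1.0]]
contact_force: [-0.2, 0.1, 0.1]
opening: 0.0425
grasp_force: 0.0
t 2.83 shift [-0.6819  0.0068  0.0792] turn [ 0.001  0.002 -0.006] F [-0.2  0.1  0.1] open 0.0425 grip 0.0 q [ 0.49 -0.54  2.07  0.    1.61 -1.08] tip [0.3005 0.2173 0.2191]
```

```bash
python3 -m handwheel '[[[-0.68,0.003,0.08],[0,0,0]],[[-0.68,0.003,0.08],[0,0,0]],[[-0.68,0.003,0.08],[0,0,0]],[[-0.68,0.003,0.08],[0,0,0]],[[-0.68,0.003,0.08],[0,0,0]],[[-0.68,0.003,0.08],[0,0,0]],[[-0.68,0.003,0.08],[0,0,0]],[[-0.68,0.003,0.08],[0,0,0]],[[-0.68,0.003,0.08],[0,0,0]],[[-0.68,0.003,0.08],[0,0,0]],[[-0.68,0.003,0.08],[0,0,0]]]'
python3 g.py .6415 .219 .1165; python3 -c "
from h import *
save('side','s1.png',(215,200,365,320),5)"
```

```text
time_s: 3.75
ee_pos: [0.6399, 0.2219, 0.3631]
tcp_rot: [[-1.0, -0.001, -0.002], [-0.001, 1.0, -0.0], [0.002, -0.0, -1.0]]
contact_force: [-0.7, 0.8, 0.1]
opening: 0.0418
grasp_force: 0.0
t 3.75 shift [-0.0034 -0.0058  0.121 ] turn [-0.    -0.003  0.001] F [-0.7  0.8  0.1] open 0.0418 grip 0.0 q [ 0.26  0.36  1.3   0.    1.49 -1.31] tip [0.6399 0.2219 0.177 ]
```

View pics/s1.png

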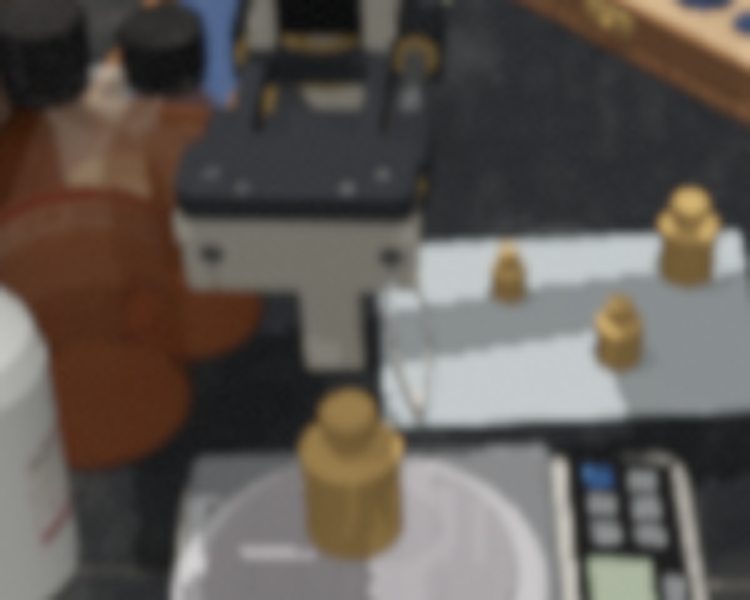

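The crop shows the finger centred over the brass knob at about (348,420); the small sideways difference is perspective. Going down and gripping.

```bash
python3 -m handwheel '[[[-0.002,-0.004,0.05],[0,0,0]],[[-0.002,-0.004,0.09],[0,0,0]],[[-0.002,-0.004,0.117],[0,0,0]],[[-0.002,-0.004,0.117],[0,0,0]],[[-0.002,-0.004,0.117],[0,0,0]],[[-0.002,-0.004,0.117],[0,0,0]]]'
python3 g.py .6415 .219 .1165
python3 -m handwheel '[[[0,0,0],[0,0,0]],[[0,0,0],[0,0,0]],[[0,0,0],[0,0,0]],[[0,0,0],[0,0,0]],[[0,0,0],[0,0,0]],[[0,0,0],[0,0,0]],[[0,0,0],[0,0,0]],[[0,0,0],[0,0,0]]]' 0 25; python3 g.py .6415 .219 .1165
```

```text
time_s: 4.3
ee_pos: [0.6409, 0.2188, 0.3082]
tcp_rot: [[-1.0, -0.0, 0.002], [-0.0, 1.0, 0.001], [-0.002, 0.001, -1.0]]
contact_force: [-0.5, 0.1, -0.3]
opening: 0.0417
grasp_force: 0.0
t 4.3 shift [-0.0011  0.0003  0.0111] turn [0.001 0.003 0.   ] F [-0.5  0.1 -0.3] open 0.0417 grip 0.0 q [ 0.25  0.39  1.36  0.    1.39 -1.32] tip [0.6409 0.2188 0.1221]
time_s: 4.97
ee_pos: [0.6412, 0.2187, 0.3071]
tcp_rot: [[-1.0, 0.0, 0.001], [0.0, 1.0, 0.001], [-0.001, 0.001, -1.0]]
contact_force: [0.2, 3.4, 5.7]
opening: 0.0197
grasp_force: 25.0
t 4.97 shift [-0.0005  0.0006  0.009 ] turn [ 0.001  0.002 -0.   ] F [0.2 3.4 5.7] open 0.0197 grip 25.0009092932396 q [ 0.25  0.39  1.36  0.    1.39 -1.32] tip [0.6412 0.2187 0.121 ]
```

```bash
python3 -m handwheel '[[[0,0,0],[0,0,0]],[[0,0,0],[0,0,0]],[[0,0,-0.02],[0,0,0]],[[0,0,-0.04],[0,0,0]],[[0,0,-0.06],[0,0,0]],[[0,0,-0.06],[0,0,0]],[[0,0,-0.06],[0,0,0]]]' 0 40; python3 g.py .5613 -.3015 .16
```

```text
time_s: 5.55
ee_pos: [0.6413, 0.2183, 0.3374]
tcp_rot: [[-1.0, 0.0, 0.002], [0.0, 1.0, 0.0], [-0.002, 0.0, -1.0]]
contact_force: [0.7, -1.0, -5.5]
opening: 0.0195
grasp_force: 40.0
t 5.55 shift [ 0.1597 -1.0396 -0.018 ] turn [ 0.     0.002 -0.   ] F [ 0.7 -1.  -5.5] open 0.0195 grip 39.998502202215604 q [ 0.25  0.37  1.33 -0.    1.44 -1.32] tip [0.6413 0.2183 0.1513]
```

```bash
python3 -m handwheel '[[[0,-0.03,-0.018],[0,0,0]],[[0.01,-0.1,-0.018],[0,0,0]],[[0.03,-0.18,-0.018],[0,0,0]],[[0.04,-0.26,-0.018],[0,0,0]],[[0.06,-0.34,-0.018],[0,0,0]],[[0.07,-0.42,-0.018],[0,0,0]],[[0.09,-0.5,-0.018],[0,0,0]],[[0.1,-0.58,-0.018],[0,0,0]],[[0.12,-0.66,-0.018],[0,0,0]],[[0.13,-0.74,-0.018],[0,0,0]],[[0.15,-0.82,-0.018],[0,0,0]],[[0.16,-0.88,-0.018],[0,0,0]]]'; python3 g.py .5613 -.3015 .11
```

```text
time_s: 6.55
ee_pos: [0.5591, -0.2252, 0.3451]
tcp_rot: [[-1.0, 0.002, -0.001], [0.002, 1.0, -0.001], [0.001, -0.001, -1.0]]
contact_force: [0.2, -0.1, -4.5]
opening: 0.0197
grasp_force: 40.0
t 6.55 shift [-0.0049 -0.1526  0.0981] turn [-0.001 -0.001 -0.002] F [ 0.2 -0.1 -4.5] open 0.0197 grip 39.999332627048716 q [-0.47  0.17  1.55 -0.    1.42 -2.04] tip [ 0.5591 -0.2252  0.159 ]
```

```bash
python3 -m handwheel '[[[-0.002,-0.07,0],[0,0,0]],[[-0.004,-0.12,0.02],[0,0,0]],[[-0.005,-0.15,0.06],[0,0,0]],[[-0.005,-0.15,0.098],[0,0,0]],[[-0.005,-0.15,0.098],[0,0,0]],[[-0.005,-0.15,0.098],[0,0,0]],[[-0.005,-0.15,0.098],[0,0,0]]]'; python3 g.py .5613 -.3015 .061; python3 -c "
from h import *
save('side','s2.png',(285,110,405,230),5)"
```

```text
time_s: 7.13
ee_pos: [0.5634, -0.2965, 0.297]
tcp_rot: [[-1.0, -0.0, 0.0], [-0.0, 1.0, -0.0], [-0.0, -0.0, -1.0]]
contact_force: [-0.0, 0.9, -4.0]
opening: 0.02
grasp_force: 40.0
t 7.13 shift [ 0.0042 -0.0101  0.0999] turn [-0.  0.  0.] F [-0.   0.9 -4. ] open 0.02 grip 39.998670693312306 q [-0.56  0.3   1.5   0.    1.35 -2.14] tip [ 0.5634 -0.2965  0.1109]
```

View pics/s2.png

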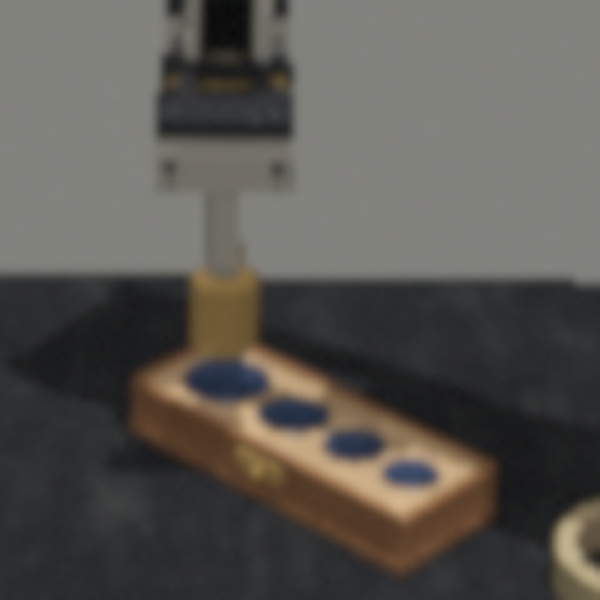

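The weight hangs upright over well_500 (crop, mouth at (225,380)). A small correction, then lowering.

```bash
python3 -m handwheel '[[[0.004,-0.005,0.02],[0,0,0]],[[0.004,-0.005,0.03],[0,0,0]],[[0.004,-0.005,0.03],[0,0,0]],[[0.004,-0.005,0.03],[0,0,0]],[[0.004,-0.005,0.03],[0,0,0]]]'; python3 g.py .5613 -.3015 .061
```

```text
time_s: 7.6
ee_pos: [0.5614, -0.299, 0.2813]
tcp_rot: [[-1.0, -0.0, -0.0], [-0.0, 1.0, 0.0], [0.0, 0.0, -1.0]]
contact_force: [0.7, -0.6, -4.3]
opening: 0.0195
grasp_force: 40.0
t 7.6 shift [ 0.0003 -0.005   0.0684] turn [ 0. -0.  0.] F [ 0.7 -0.6 -4.3] open 0.0195 grip 39.99867113423534 q [-0.57  0.31  1.51 -0.    1.32 -2.14] tip [ 0.5614 -0.299   0.0952]
```

```bash
python3 -m handwheel '[[[0,-0.005,0.01],[0,0,0]],[[0,-0.005,0.02],[0,0,0]],[[0,-0.005,0.03],[0,0,0]],[[0,-0.005,0.04],[0,0,0]],[[0,-0.005,0.046],[0,0,0]],[[0,-0.005,0.052],[0,0,0]],[[0,-0.005,0.058],[0,0,0]],[[0,-0.005,0.062],[0,0,0]],[[0,-0.005,0.062],[0,0,0]],[[0,-0.005,0.062],[0,0,0]]]'; python3 g.py .5613 -.3015 .061
```

```text
time_s: 8.43
ee_pos: [0.5614, -0.3016, 0.2502]
tcp_rot: [[-1.0, 0.0, -0.0], [0.0, 1.0, 0.0], [0.0, 0.0, -1.0]]
contact_force: [-0.0, -0.2, -4.2]
opening: 0.0193
grasp_force: 40.0
t 8.43 shift [0.0002 0.0002 0.0062] turn [ 0. -0. -0.] F [-0.  -0.2 -4.2] open 0.0193 grip 39.99861113028601 q [-0.57  0.35  1.53  0.    1.27 -2.14] tip [ 0.5614 -0.3016  0.0641]
```

```bash
python3 -m handwheel '[[[0,0,0.002],[0,0,0]],[[0,0,0.004],[0,0,0]],[[0,0,0.006],[0,0,0]],[[0,0,0.007],[0,0,0]],[[0,0,0.007],[0,0,0]],[[0,0,0.007],[0,0,0]]]'; python3 g.py .5613 -.3015 .061
```

```text
time_s: 8.93
ee_pos: [0.5616, -0.3017, 0.2472]
tcp_rot: [[-1.0, 0.0, 0.001], [0.0, 1.0, -0.0], [-0.001, -0.0, -1.0]]
contact_force: [-0.4, 1.4, -1.2]
opening: 0.0193
grasp_force: 40.0
t 8.93 shift [0.0005 0.0003 0.0002] turn [-0.     0.001 -0.   ] F [-0.4  1.4 -1.2] open 0.0193 grip 39.99961491470458 q [-0.57  0.35  1.53  0.    1.26 -2.14] tip [ 0.5616 -0.3017  0.0611]
```

Floor contact is felt: the load dropped from -4.2 to -1.2 N at the expected height. Releasing and moving up.

```bash
python3 -m handwheel '[[[0,0,0],[0,0,0]],[[0,0,0],[0,0,0]],[[0,0,0],[0,0,0]],[[0,0,0],[0,0,0]],[[0,0,0],[0,0,0]],[[0,0,-0.03],[0,0,0]],[[0,0,-0.08],[0,0,0]],[[0,0,-0.12],[0,0,0]],[[0,0,-0.12],[0,0,0]]]' 0.4 25; python3 g.py .5034 -.0268 .08
```

```text
time_s: 9.68
ee_pos: [0.5628, -0.3025, 0.3124]
tcp_rot: [[-1.0, 0.0, 0.007], [0.0, 1.0, -0.004], [-0.007, -0.004, -1.0]]
contact_force: [0.0, 0.3, 1.5]
opening: 0.0372
grasp_force: 0.0
t 9.68 shift [0.1195 0.5519 0.0893] turn [-0.006  0.008 -0.   ] F [0.  0.3 1.5] open 0.0372 grip 0.0 q [-0.57  0.29  1.48 -0.    1.37 -2.14] tip [ 0.5628 -0.3025  0.1263]
```

```bash
python3 -m handwheel '[[[0.02,0.07,0],[0,0,0]],[[0.04,0.15,0],[0,0,0]],[[0.06,0.23,0],[0,0,0]],[[0.08,0.31,0],[0,0,0]],[[0.1,0.39,0],[0,0,0]],[[0.11,0.47,0.01],[0,0,0]],[[0.118,0.54,0.03],[0,0,0]],[[0.118,0.552,0.06],[0,0,0]],[[0.118,0.552,0.08],[0,0,0]],[[0.118,0.552,0.08],[0,0,0]],[[0.118,0.552,0.08],[0,0,0]],[[0.118,0.552,0.08],[0,0,0]]]'; python3 g.py .5034 -.0268 .036; python3 -c "
from h import *
save('side','s3.png',(270,130,410,270),4)"
```

```text
time_s: 10.68
ee_pos: [0.5028, -0.0268, 0.2672]
tcp_rot: [[-1.0, 0.002, 0.0], [0.002, 1.0, -0.0], [-0.0, -0.0, -1.0]]
contact_force: [0.5, -0.6, 0.5]
opening: 0.0372
grasp_force: 0.0
t 10.68 shift [-0.0011  0.      0.0901] turn [-0.     0.    -0.002] F [ 0.5 -0.6  0.5] open 0.0372 grip 0.0 q [-0.15 -0.02  1.9  -0.    1.26 -1.72] tip [ 0.5028 -0.0268  0.0811]
```

View pics/s3.png

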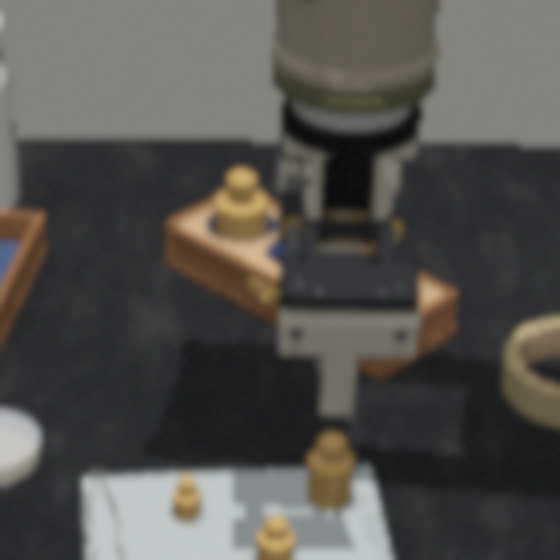

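weight_500 is seated upright in its well at (240,205), and the gripper is over weight_200's knob at (331,440). Going down and gripping.

```bash
python3 -m handwheel '[[[-0.001,0,0.03],[0,0,0]],[[-0.001,0,0.06],[0,0,0]],[[-0.001,0,0.08],[0,0,0]],[[-0.001,0,0.09],[0,0,0]],[[-0.001,0,0.09],[0,0,0]],[[-0.001,0,0.09],[0,0,0]],[[-0.001,0,0.09],[0,0,0]],[[-0.001,0,0.09],[0,0,0]]]'; python3 g.py .5034 -.0268 .036
python3 -m handwheel '[[[0,0,0],[0,0,0]],[[0,0,0],[0,0,0]],[[0,0,0],[0,0,0]],[[0,0,0],[0,0,0]],[[0,0,0],[0,0,0]],[[0,0,0],[0,0,0]],[[0,0,0],[0,0,0]],[[0,0,0],[0,0,0]]]' 0 20; python3 g.py .5034 -.0268 .036
```

```text
time_s: 11.4
ee_pos: [0.5034, -0.0257, 0.2227]
tcp_rot: [[-1.0, 0.0, 0.002], [0.0, 1.0, -0.0], [-0.002, -0.0, -1.0]]
contact_force: [1.3, -0.7, -0.6]
opening: 0.0367
grasp_force: 0.0
t 11.4 shift [ 0.     -0.0021  0.0012] turn [-0.     0.002 -0.   ] F [ 1.3 -0.7 -0.6] open 0.0367 grip 0.0 q [-0.15  0.04  1.93  0.    1.17 -1.72] tip [ 0.5034 -0.0257  0.0366]
time_s: 12.07
ee_pos: [0.5031, -0.0255, 0.2219]
tcp_rot: [[-1.0, 0.0, 0.0], [0.0, 1.0, 0.0], [-0.0, 0.0, -1.0]]
contact_force: [-0.8, 1.5, 3.0]
opening: 0.0162
grasp_force: 20.0
t 12.07 shift [-0.0007 -0.0025 -0.0003] turn [ 0.  0. -0.] F [-0.8  1.5  3. ] open 0.0162 grip 20.00020646511075 q [-0.15  0.04  1.93  0.    1.17 -1.72] tip [ 0.5031 -0.0255  0.0358]
```

```bash
python3 -m handwheel '[[[0,0,-0.02],[0,0,0]],[[0,0,-0.05],[0,0,0]],[[0,0,-0.1],[0,0,0]],[[0,-0.04,-0.15],[0,0,0]],[[-0.01,-0.12,-0.15],[0,0,0]],[[-0.02,-0.2,-0.15],[0,0,0]],[[-0.03,-0.28,-0.15],[0,0,0]],[[-0.036,-0.36,-0.15],[0,0,0]],[[-0.038,-0.44,-0.15],[0,0,0]],[[-0.038,-0.477,-0.15],[0,0,0]],[[-0.038,-0.477,-0.15],[0,0,0]],[[-0.038,-0.477,-0.15],[0,0,0]]]' 0 30; python3 -m handwheel '[[[0,0,0],[0,0,0]],[[0,0,0],[0,0,0]],[[0,0,0],[0,0,0]],[[0,0,0],[0,0,0]]]'; python3 g.py .5222 -.264 .0488
```

```text
time_s: 13.07
ee_pos: [0.5214, -0.2652, 0.2966]
tcp_rot: [[-1.0, 0.003, -0.001], [0.003, 1.0, 0.001], [0.001, 0.001, -1.0]]
contact_force: [-0.4, 1.2, -2.4]
opening: 0.0156
grasp_force: 30.0
time_s: 13.4
ee_pos: [0.5221, -0.263, 0.2968]
tcp_rot: [[-1.0, -0.001, -0.0], [-0.001, 1.0, 0.0], [0.0, 0.0, -1.0]]
contact_force: [-1.1, 0.0, -1.3]
opening: 0.0156
grasp_force: 30.0
t 13.4 shift [-0.0002 -0.0019  0.1239] turn [ 0.    -0.     0.002] F [-1.1  0.  -1.3] open 0.0156 grip 29.99958322776365 q [-0.55  0.16  1.65  0.    1.33 -2.13] tip [ 0.5221 -0.263   0.1107]
```

```bash
python3 -m handwheel '[[[0,-0.001,0.02],[0,0,0]],[[0,-0.001,0.04],[0,0,0]],[[0,-0.001,0.06],[0,0,0]],[[0,-0.001,0.075],[0,0,0]],[[0,-0.001,0.085],[0,0,0]],[[0,-0.001,0.095],[0,0,0]],[[0,-0.001,0.105],[0,0,0]],[[0,-0.001,0.114],[0,0,0]],[[0,-0.001,0.114],[0,0,0]],[[0,-0.001,0.114],[0,0,0]],[[0,-0.001,0.114],[0,0,0]]]'; python3 g.py .5222 -.264 .0488
```

```text
time_s: 14.32
ee_pos: [0.5221, -0.2648, 0.2402]
tcp_rot: [[-1.0, 0.0, 0.001], [0.0, 1.0, -0.0], [-0.001, -0.0, -1.0]]
contact_force: [0.4, -0.0, -2.3]
opening: 0.0156
grasp_force: 30.0
t 14.32 shift [-0.0003  0.0015  0.0105] turn [-0.     0.001 -0.   ] F [ 0.4 -0.  -2.3] open 0.0156 grip 29.999637497858203 q [-0.56  0.23  1.69  0.    1.22 -2.13] tip [ 0.5221 -0.2648  0.0541]
```

```bash
python3 -m handwheel '[[[0,0.001,0.003],[0,0,0]],[[0,0.001,0.006],[0,0,0]],[[0,0.001,0.008],[0,0,0]],[[0,0.001,0.0105],[0,0,0]],[[0,0.001,0.011],[0,0,0]],[[0,0.001,0.011],[0,0,0]],[[0,0.001,0.011],[0,0,0]]]'; python3 g.py .5222 -.264 .0488
```

```text
time_s: 14.9
ee_pos: [0.5222, -0.2642, 0.2349]
tcp_rot: [[-1.0, 0.0, 0.001], [0.0, 1.0, -0.0], [-0.001, -0.0, -1.0]]
contact_force: [-0.3, 1.6, 4.6]
opening: 0.0155
grasp_force: 30.0
t 14.9 shift [-0.0001  0.0003  0.    ] turn [-0.     0.001 -0.   ] F [-0.3  1.6  4.6] open 0.0155 grip 30.00104730114799 q [-0.56  0.23  1.69  0.    1.21 -2.13] tip [ 0.5222 -0.2642  0.0488]
```

Contact at the exact height expected. Releasing, then going on to weight_100.

```bash
python3 -m handwheel '[[[0,0,0],[0,0,0]],[[0,0,0],[0,0,0]],[[0,0,0],[0,0,0]],[[0,0,0],[0,0,0]],[[0,0,0],[0,0,0]],[[0,0,-0.03],[0,0,0]],[[0,0,-0.08],[0,0,0]],[[0,0,-0.12],[0,0,0]],[[0,0,-0.12],[0,0,0]],[[0,0,-0.12],[0,0,0]]]' 0.33 20; python3 g.py .537 .0399 .07
```

```text
time_s: 15.73
ee_pos: [0.5225, -0.2645, 0.2958]
tcp_rot: [[-1.0, 0.0, 0.003], [0.0, 1.0, -0.002], [-0.003, -0.002, -1.0]]
contact_force: [-0.1, -0.1, -1.9]
opening: 0.0308
grasp_force: 0.0
t 15.73 shift [-0.0288  0.609   0.0784] turn [-0.002  0.004 -0.   ] F [-0.1 -0.1 -1.9] open 0.0308 grip 0.0 q [-0.56  0.17  1.65 -0.    1.32 -2.13] tip [ 0.5225 -0.2645  0.1097]
```

```bash
python3 -m handwheel '[[[0,0.07,0],[0,0,0]],[[0,0.15,0],[0,0,0]],[[-0.01,0.23,0],[0,0,0]],[[-0.02,0.31,0],[0,0,0]],[[-0.02,0.39,0],[0,0,0]],[[-0.03,0.47,0],[0,0,0]],[[-0.03,0.55,0],[0,0,0]],[[-0.03,0.608,0.03],[0,0,0]],[[-0.03,0.608,0.078],[0,0,0]],[[-0.03,0.608,0.078],[0,0,0]],[[-0.03,0.608,0.078],[0,0,0]],[[-0.03,0.608,0.078],[0,0,0]]]'; python3 -m handwheel '[[[0,0,0],[0,0,0]],[[0,0,0],[0,0,0]],[[0,0,0],[0,0,0]],[[0,0,0],[0,0,0]]]'; python3 g.py .537 .0399 .0292; python3 -c "
from h import *
save('side','s4.png',(270,150,410,290),4)"
```

```text
time_s: 16.73
ee_pos: [0.5368, 0.0392, 0.2551]
tcp_rot: [[-1.0, 0.001, -0.001], [0.001, 1.0, -0.0], [0.001, -0.0, -1.0]]
contact_force: [0.9, 0.2, -0.7]
opening: 0.0305
grasp_force: 0.0
time_s: 17.07
ee_pos: [0.5373, 0.0393, 0.256]
tcp_rot: [[-1.0, 0.001, 0.001], [0.001, 1.0, -0.0], [-0.001, -0.0, -1.0]]
contact_force: [-0.4, 0.1, 0.8]
opening: 0.0307
grasp_force: 0.0
t 17.07 shift [0.0006 0.0011 0.0814] turn [-0.     0.002 -0.001] F [-0.4  0.1  0.8] open 0.0307 grip 0.0 q [-0.02  0.09  1.81 -0.    1.24 -1.59] tip [0.5373 0.0393 0.0699]
```

View pics/s4.png

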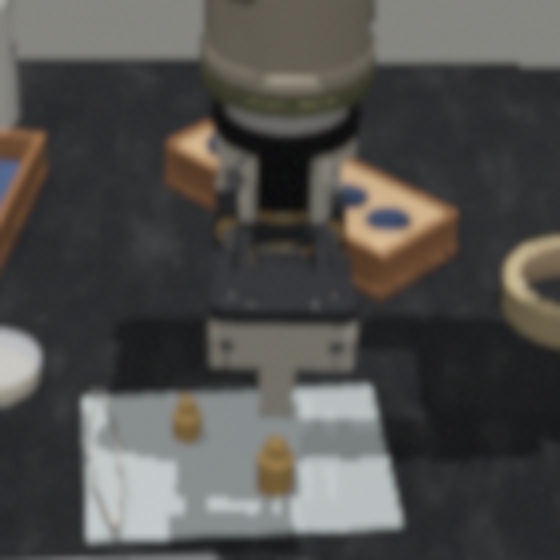

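The finger (277) lines up with weight_100's knob (276,445). Descending.

```bash
python3 -m handwheel '[[[0,0.001,0.03],[0,0,0]],[[0,0.001,0.055],[0,0,0]],[[0,0.001,0.07],[0,0,0]],[[0,0.001,0.08],[0,0,0]],[[0,0.001,0.081],[0,0,0]],[[0,0.001,0.081],[0,0,0]],[[0,0.001,0.081],[0,0,0]],[[0,0.001,0.081],[0,0,0]],[[0,0.001,0.081],[0,0,0]]]'; python3 g.py .537 .0399 .0292
python3 -m handwheel '[[[0,0,0],[0,0,0]],[[0,0,0],[0,0,0]],[[0,0,0],[0,0,0]],[[0,0,0],[0,0,0]],[[0,0,0],[0,0,0]],[[0,0,0],[0,0,0]],[[0,0,0],[0,0,0]],[[0,0,0],[0,0,0]]]' 0 15; python3 g.py .4891 -.2323 .11
```

```text
time_s: 17.87
ee_pos: [0.5373, 0.0404, 0.2154]
tcp_rot: [[-1.0, 0.0, 0.001], [0.0, 1.0, -0.0], [-0.001, -0.0, -1.0]]
contact_force: [-0.1, -0.9, 0.2]
opening: 0.0307
grasp_force: 0.0
t 17.87 shift [ 0.0006 -0.001   0.0002] turn [-0.     0.001 -0.   ] F [-0.1 -0.9  0.2] open 0.0307 grip 0.0 q [-0.02  0.14  1.84 -0.    1.16 -1.59] tip [0.5373 0.0404 0.0293]
time_s: 18.53
ee_pos: [0.537, 0.0404, 0.2149]
tcp_rot: [[-1.0, 0.0, 0.0], [0.0, 1.0, 0.0], [-0.0, 0.0, -1.0]]
contact_force: [-0.3, 0.0, 1.9]
opening: 0.0122
grasp_force: 15.0
t 18.53 shift [ 0.0957 -0.5454 -0.1625] turn [ 0.  0. -0.] F [-0.3  0.   1.9] open 0.0122 grip 15.000032526443192 q [-0.02  0.14  1.84  0.    1.16 -1.59] tip [0.537  0.0404 0.0288]
```

```bash
python3 -m handwheel '[[[0,0,-0.02],[0,0,0]],[[0,0,-0.06],[0,0,0]],[[0,0,-0.11],[0,0,0]],[[0,-0.04,-0.16],[0,0,0]],[[0.02,-0.12,-0.16],[0,0,0]],[[0.04,-0.2,-0.16],[0,0,0]],[[0.06,-0.28,-0.16],[0,0,0]],[[0.08,-0.36,-0.16],[0,0,0]],[[0.09,-0.44,-0.16],[0,0,0]],[[0.096,-0.5,-0.16],[0,0,0]],[[0.096,-0.546,-0.16],[0,0,0]],[[0.096,-0.546,-0.16],[0,0,0]]]' 0 20; python3 -m handwheel '[[[0,0,0],[0,0,0]],[[0,0,0],[0,0,0]],[[0,0,0],[0,0,0]],[[0,0,0],[0,0,0]],[[0,0,0],[0,0,0]],[[0,0,0],[0,0,0]]]'; python3 g.py .4891 -.2323 .0448
```

```text
time_s: 19.53
ee_pos: [0.4882, -0.2366, 0.2956]
tcp_rot: [[-1.0, 0.004, 0.0], [0.004, 1.0, -0.002], [-0.0, -0.002, -1.0]]
contact_force: [0.8, -0.3, 0.0]
opening: 0.0122
grasp_force: 20.0
time_s: 20.03
ee_pos: [0.4891, -0.2319, 0.2948]
tcp_rot: [[-1.0, -0.001, -0.0], [-0.001, 1.0, 0.0], [0.0, 0.0, -1.0]]
contact_force: [0.3, 0.6, -1.0]
opening: 0.012
grasp_force: 20.0
t 20.03 shift [-1.000e-04 -9.000e-04  1.278e-01] turn [ 0.    -0.     0.001] F [ 0.3  0.6 -1. ] open 0.012 grip 19.999839928195797 q [-0.54  0.05  1.78  0.    1.31 -2.11] tip [ 0.4891 -0.2319  0.1087]
```

```bash
python3 -m handwheel '[[[0,0,0.02],[0,0,0]],[[0,0,0.04],[0,0,0]],[[0,0,0.06],[0,0,0]],[[0,0,0.075],[0,0,0]],[[0,0,0.085],[0,0,0]],[[0,0,0.095],[0,0,0]],[[0,0,0.105],[0,0,0]],[[0,0,0.115],[0,0,0]],[[0,0,0.119],[0,0,0]],[[0,0,0.119],[0,0,0]],[[0,0,0.119],[0,0,0]]]'; python3 g.py .4891 -.2323 .0448
```

```text
time_s: 20.95
ee_pos: [0.489, -0.2327, 0.2354]
tcp_rot: [[-1.0, 0.0, 0.0], [0.0, 1.0, -0.0], [-0.0, -0.0, -1.0]]
contact_force: [0.6, 0.0, -0.9]
opening: 0.0123
grasp_force: 20.0
t 20.95 shift [-0.0003  0.0007  0.0089] turn [-0.  0. -0.] F [ 0.6  0.  -0.9] open 0.0123 grip 19.99988793699231 q [-0.54  0.12  1.82  0.    1.2  -2.11] tip [ 0.489  -0.2327  0.0493]
```

```bash
python3 -m handwheel '[[[0,0,0.003],[0,0,0]],[[0,0,0.006],[0,0,0]],[[0,0,0.008],[0,0,0]],[[0,0,0.0095],[0,0,0]],[[0,0,0.0095],[0,0,0]],[[0,0,0.0095],[0,0,0]],[[0,0,0.0095],[0,0,0]]]'; python3 g.py .4891 -.2323 .0448
```

```text
time_s: 21.53
ee_pos: [0.4891, -0.2327, 0.2308]
tcp_rot: [[-1.0, 0.0, 0.001], [0.0, 1.0, -0.0], [-0.001, -0.0, -1.0]]
contact_force: [0.2, 0.5, 2.3]
opening: 0.0122
grasp_force: 20.0
t 21.53 shift [-0.0001  0.0007 -0.0001] turn [-0.     0.001 -0.   ] F [0.2 0.5 2.3] open 0.0122 grip 20.000400225626436 q [-0.54  0.13  1.82  0.    1.19 -2.11] tip [ 0.4891 -0.2327  0.0447]
```

weight_100 is down. Releasing, then on to weight_50.

```bash
python3 -m handwheel '[[[0,0,0],[0,0,0]],[[0,0,0],[0,0,0]],[[0,0,0],[0,0,0]],[[0,0,0],[0,0,0]],[[0,0,0],[0,0,0]],[[0,0,-0.03],[0,0,0]],[[0,0,-0.08],[0,0,0]],[[0,0,-0.12],[0,0,0]],[[0,0,-0.12],[0,0,0]],[[0,0,-0.12],[0,0,0]]]' 0.3 12; python3 g.py .59 -.0056 .065
```

```text
time_s: 22.37
ee_pos: [0.4895, -0.233, 0.2919]
tcp_rot: [[-1.0, 0.0, 0.003], [0.0, 1.0, -0.002], [-0.003, -0.002, -1.0]]
contact_force: [0.4, 0.2, 0.0]
opening: 0.0283
grasp_force: 0.0
t 22.37 shift [-0.2008  0.4549  0.0815] turn [-0.002  0.003 -0.   ] F [0.4 0.2 0. ] open 0.0283 grip 0.0 q [-0.54  0.06  1.78 -0.    1.3  -2.11] tip [ 0.4895 -0.233   0.1058]
```

```bash
python3 -m handwheel '[[[-0.02,0.06,0],[0,0,0]],[[-0.05,0.13,0],[0,0,0]],[[-0.08,0.2,0],[0,0,0]],[[-0.11,0.27,0],[0,0,0]],[[-0.14,0.34,0],[0,0,0]],[[-0.17,0.41,0],[0,0,0]],[[-0.2,0.455,0],[0,0,0]],[[-0.2,0.455,0.03],[0,0,0]],[[-0.2,0.455,0.08],[0,0,0]],[[-0.2,0.455,0.08],[0,0,0]],[[-0.2,0.455,0.08],[0,0,0]],[[-0.2,0.455,0.08],[0,0,0]]]'; python3 -m handwheel '[[[0,0,0],[0,0,0]],[[0,0,0],[0,0,0]],[[0,0,0],[0,0,0]],[[0,0,0],[0,0,0]]]'; python3 g.py .59 -.0056 .0227; python3 -c "
from h import *
save('side','s5.png',(270,140,400,270),4)"
```

```text
time_s: 23.37
ee_pos: [0.5886, -0.0054, 0.2503]
tcp_rot: [[-1.0, 0.001, -0.001], [0.001, 1.0, 0.0], [0.001, 0.0, -1.0]]
contact_force: [0.2, -1.0, 0.1]
opening: 0.0277
grasp_force: 0.0
time_s: 23.7
ee_pos: [0.5892, -0.0054, 0.2514]
tcp_rot: [[-1.0, 0.001, 0.001], [0.001, 1.0, -0.0], [-0.001, -0.0, -1.0]]
contact_force: [0.6, -0.7, -1.0]
opening: 0.028
grasp_force: 0.0
t 23.7 shift [-0.0014 -0.0004  0.0852] turn [-0.     0.002 -0.001] F [ 0.6 -0.7 -1. ] open 0.028 grip 0.0 q [-0.1   0.22  1.67 -0.    1.24 -1.67] tip [ 0.5892 -0.0054  0.0653]
```

View pics/s5.png

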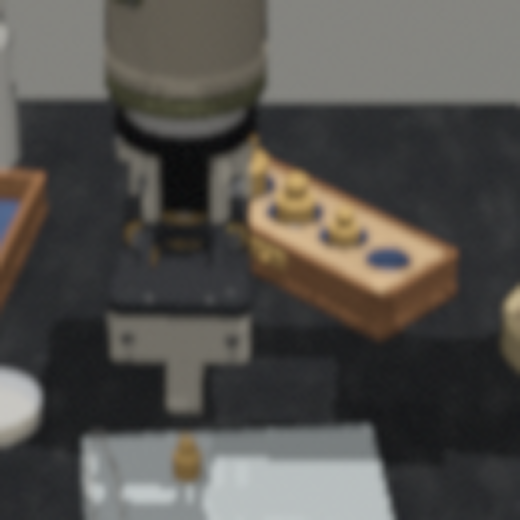

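The 200 (297,200) and 100 (345,230) are seated. The finger (184) is in line with weight_50's knob (187,440). Descending.

```bash
python3 -m handwheel '[[[-0.001,0,0.03],[0,0,0]],[[-0.001,0,0.055],[0,0,0]],[[-0.001,0,0.07],[0,0,0]],[[-0.001,0,0.08],[0,0,0]],[[-0.001,0,0.085],[0,0,0]],[[-0.001,0,0.085],[0,0,0]],[[-0.001,0,0.085],[0,0,0]],[[-0.001,0,0.085],[0,0,0]],[[-0.001,0,0.085],[0,0,0]]]'; python3 g.py .59 -.0056 .0227
python3 -m handwheel '[[[0,0,0],[0,0,0]],[[0,0,0],[0,0,0]],[[0,0,0],[0,0,0]],[[0,0,0],[0,0,0]],[[0,0,0],[0,0,0]],[[0,0,0],[0,0,0]],[[0,0,0],[0,0,0]],[[0,0,0],[0,0,0]]]' 0 12; python3 g.py .4592 -.204 .1
```

```text
time_s: 24.5
ee_pos: [0.5898, -0.0052, 0.2087]
tcp_rot: [[-1.0, 0.0, 0.001], [0.0, 1.0, -0.0], [-0.001, -0.0, -1.0]]
contact_force: [0.4, 0.6, -0.7]
opening: 0.0281
grasp_force: 0.0
t 24.5 shift [-0.0004 -0.0009 -0.0002] turn [-0.     0.001 -0.   ] F [ 0.4  0.6 -0.7] open 0.0281 grip 0.0 q [-0.1   0.28  1.69 -0.    1.17 -1.67] tip [ 0.5898 -0.0052  0.0226]
time_s: 25.17
ee_pos: [0.5895, -0.0051, 0.2082]
tcp_rot: [[-1.0, 0.0, 0.0], [0.0, 1.0, 0.0], [-0.0, 0.0, -1.0]]
contact_force: [0.3, 0.2, 1.6]
opening: 0.0106
grasp_force: 12.0
t 25.17 shift [ 0.2605 -0.3978 -0.156 ] turn [ 0.  0. -0.] F [0.3 0.2 1.6] open 0.0106 grip 12.000266905747594 q [-0.1   0.28  1.69  0.    1.17 -1.67] tip [ 0.5895 -0.0051  0.0221]
```

```bash
python3 -m handwheel '[[[0,0,-0.02],[0,0,0]],[[0,0,-0.06],[0,0,0]],[[0,0,-0.11],[0,0,0]],[[0.02,-0.04,-0.156],[0,0,0]],[[0.06,-0.1,-0.156],[0,0,0]],[[0.1,-0.16,-0.156],[0,0,0]],[[0.14,-0.22,-0.156],[0,0,0]],[[0.19,-0.29,-0.156],[0,0,0]],[[0.23,-0.35,-0.156],[0,0,0]],[[0.26,-0.398,-0.156],[0,0,0]],[[0.26,-0.398,-0.156],[0,0,0]],[[0.26,-0.398,-0.156],[0,0,0]]]' 0 15; python3 -m handwheel '[[[0,0,0],[0,0,0]],[[0,0,0],[0,0,0]],[[0,0,0],[0,0,0]],[[0,0,0],[0,0,0]],[[0,0,0],[0,0,0]],[[0,0,0],[0,0,0]]]'; python3 g.py .4592 -.204 .0411
```

```text
time_s: 26.17
ee_pos: [0.4587, -0.2053, 0.2866]
tcp_rot: [[-1.0, 0.003, 0.001], [0.003, 1.0, -0.0], [-0.001, -0.0, -1.0]]
contact_force: [-0.2, -0.4, -1.0]
opening: 0.0101
grasp_force: 15.0
time_s: 26.67
ee_pos: [0.4597, -0.2036, 0.2859]
tcp_rot: [[-1.0, -0.001, -0.0], [-0.001, 1.0, 0.0], [0.0, 0.0, -1.0]]
contact_force: [0.8, -0.1, -0.9]
opening: 0.0105
grasp_force: 15.0
t 26.67 shift [ 0.0009 -0.0008  0.1174] turn [ 0.    -0.     0.001] F [ 0.8 -0.1 -0.9] open 0.0105 grip 15.000020794759621 q [-0.52 -0.04  1.89 -0.    1.3  -2.09] tip [ 0.4597 -0.2036  0.0998]
```

```bash
python3 -m handwheel '[[[0.001,0,0.02],[0,0,0]],[[0.001,0,0.04],[0,0,0]],[[0.001,0,0.055],[0,0,0]],[[0.001,0,0.07],[0,0,0]],[[0.001,0,0.08],[0,0,0]],[[0.001,0,0.09],[0,0,0]],[[0.001,0,0.1],[0,0,0]],[[0.001,0,0.109],[0,0,0]],[[0.001,0,0.109],[0,0,0]],[[0.001,0,0.109],[0,0,0]],[[0.001,0,0.109],[0,0,0]]]'; python3 g.py .4592 -.204 .0411; python3 -m handwheel '[[[0,0,0.003],[0,0,0]],[[0,0,0.006],[0,0,0]],[[0,0,0.008],[0,0,0]],[[0,0,0.009],[0,0,0]],[[0,0,0.009],[0,0,0]],[[0,0,0.009],[0,0,0]],[[0,0,0.009],[0,0,0]]]'; python3 g.py .4592 -.204 .0411
```

```text
time_s: 27.58
ee_pos: [0.459, -0.2042, 0.2318]
tcp_rot: [[-1.0, 0.0, 0.0], [0.0, 1.0, -0.0], [-0.0, -0.0, -1.0]]
contact_force: [0.5, -0.3, 0.5]
opening: 0.0101
grasp_force: 15.0
t 27.58 shift [-0.0003  0.0005  0.0092] turn [-0.     0.001 -0.   ] F [ 0.5 -0.3  0.5] open 0.0101 grip 15.000102320118458 q [-0.52  0.03  1.93 -0.    1.19 -2.09] tip [ 0.459  -0.2042  0.0457]
time_s: 28.17
ee_pos: [0.459, -0.2041, 0.2271]
tcp_rot: [[-1.0, 0.0, 0.0], [0.0, 1.0, -0.0], [-0.0, -0.0, -1.0]]
contact_force: [-0.1, 0.3, 0.3]
opening: 0.0105
grasp_force: 15.0
t 28.17 shift [-0.0004  0.0003 -0.0002] turn [-0.  0. -0.] F [-0.1  0.3  0.3] open 0.0105 grip 15.000074101808423 q [-0.52  0.03  1.93 -0.    1.18 -2.09] tip [ 0.459  -0.2041  0.041 ]
```

```bash
python3 -m handwheel '[[[0,0,0.001],[0,0,0]],[[0,0,0.001],[0,0,0]],[[0,0,0.001],[0,0,0]]]'; python3 -m handwheel '[[[0,0,0],[0,0,0]],[[0,0,0],[0,0,0]],[[0,0,0],[0,0,0]],[[0,0,0],[0,0,0]],[[0,0,0],[0,0,0]],[[0,0,-0.03],[0,0,0]],[[0,0,-0.08],[0,0,0]],[[0,0,-0.15],[0,0,0]],[[0,0.08,-0.2],[0,0,0]],[[0,0.16,-0.2],[0,0,0]],[[0,0.24,-0.2],[0,0,0]],[[0,0.32,-0.2],[0,0,0]]]' 0.4; python3 -m handwheel '[[[0,0.08,0],[0,0,0]],[[0,0.16,0],[0,0,0]],[[0,0.24,0],[0,0,0]],[[0,0.32,0],[0,0,0]],[[0,0.4,0],[0,0,0]],[[0,0.4,0],[0,0,0]],[[0,0.4,0],[0,0,0]],[[0,0.4,0],[0,0,0]]]'; cat > v.py <<'E'
from h import *
a=[cv2.resize(arm.read_camera(c)[t:b,l:r],(390,390),interpolation=cv2.INTER_CUBIC) for c,(l,t,r,b) in(("top",(365,230,450,315)),("side",(305,150,390,235)))]
cv2.imwrite("pics/fin.png",np.hstack(a)[...,::-1])
E
python3 v.py
```

```text
time_s: 28.42
ee_pos: [0.4592, -0.2042, 0.227]
tcp_rot: [[-1.0, 0.0, 0.001], [0.0, 1.0, -0.0], [-0.001, -0.0, -1.0]]
contact_force: [-1.5, 1.5, 4.9]
opening: 0.0103
grasp_force: 15.0
time_s: 29.42
ee_pos: [0.4588, -0.0429, 0.3274]
tcp_rot: [[-1.0, 0.002, 0.002], [0.002, 1.0, -0.0], [-0.002, -0.0, -1.0]]
contact_force: [0.7, 0.7, -0.2]
opening: 0.0372
grasp_force: 0.0
time_s: 30.08
ee_pos: [0.4588, 0.1559, 0.3262]
tcp_rot: [[-1.0, -0.001, -0.0], [-0.001, 1.0, -0.001], [0.0, -0.001, -1.0]]
contact_force: [0.1, -0.2, -0.8]
opening: 0.0375
grasp_force: 0.0
```

View pics/fin.png

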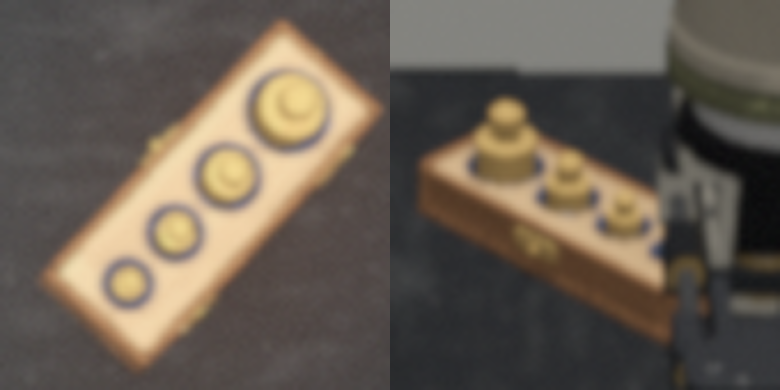

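All four stand upright and centred in their wells: (290,108), (228,175), (176,232) and (128,284) in the top half of the picture. The robot is clear, so I'm handing in.

```bash
python3 -c "
from bench import arm
print(arm.finish_job())"
```

```text
the job is handed in; nothing more can be done
None
```

All four brass weights are set down upright in their own wells, and the job was handed in at about 30 s of the 102 s allowed; the hand-in returned no verdict.

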